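# Take a lacquered pen barrel out of the drying box

### The job

Slide the clear lid pane of the drying box fully open by its handle, take the stick that carries the one long pen barrel by its bare wood, and thread it out through the hatch on the slant, since the stick is longer than the hatch: the fresh lacquer must not touch anything, and the other two sticks stay lying in their notches and everything else stays where it is. Finish while still holding the stick in the gripper, level, still and a good hand's breadth (10 cm or more) above the top of the box, so that the lacquer can be inspected; do not put it down.

Things in the scene. Friction and masses are not known exactly. Their poses are not given: they have to be found in the camera images.
- drying_box: Fixed plywood case 320 mm (own x) x 444 mm (own y), walls 10 mm; origin under its centre on the bench, z up; turned -0.25 to 0.35 rad. Inner floor at z = 8 mm. Tracks along the long sides, tops at z = 136 mm: the top of the box. A fixed clear pane roofs the -y half (y -212 to 0 mm, z 120 to 126 mm); the +y half is the hatch, under a clear sliding pane. Sticks lie inside along y.
- hatch (a point): Centre of the hatch: box x = 0, y = 110 mm, z = 120 mm. With the sliding pane fully open the free hatch reaches from box y = +8 to +212 mm and x = -145 to +145 mm. The end wall beyond it is 120 mm high.
- tail_comb (a point): Middle of the wooden comb across the box under the fixed pane (box y = -130 mm, 12 mm thick), at the floor of its notches, z = 36 mm. Three notches, 16 mm wide, at box x = -60, 0 and +60 mm; tooth tops at z = 50 mm.
- nose_comb (a point): The same point of the equal comb under the hatch, box y = +130 mm.
- pane (a joint): How far the sliding pane is open, m: 0 shut, 0.206 fully open at its stop; starts between 0 and 0.05. It slides to the box's -y, over the fixed pane, stays where it is left and takes about 2 N. Pane 294 x 222 mm, its top at z = 132 mm of the box (136 mm at the two edge strips); open, its edge stands at box y = +8 mm.
- pane_handle (a point): Centre of the sliding pane's handle, a dark wooden bar 110 mm long across the box (along its x), 12 mm wide and 12 mm high, on two 10 mm posts 45 mm either side of its centre. Bar centre at z = 162 mm of the box, 30 mm above the pane's top face; box x = 0, y = 103 mm minus the joint value.
- barrel_stick: The stick to take: loose, square, wooden, 300 x 10 x 10 mm, about 45 g with its one long barrel. Origin at the stick's centre, 41 mm above the box's underside as it lies; long axis its own y, along the box's y, +y end under the hatch. Bare wood from y = +5 to +150 mm and from -150 to -110 mm. In any of the three pairs of notches, up to 6 mm off along its length.
- barrel: The lacquered pen barrel fixed on that stick, dark red-brown, 17 mm in diameter, 115 mm long, from y = -110 to +5 mm on the stick's own y axis; same origin and axes as the stick. Nothing may touch it.
- stick_nose (a point): Centre of the stick's +y end (under the hatch), 150 mm from its middle.
- stick_tail (a point): Centre of the stick's -y end (under the fixed pane), 150 mm from its middle.
- cap_stick: Another stick of the same size with two short caps, 45 mm long, 17 mm in diameter, at y = -105 to -60 and -35 to +10 mm; to be left in its notches. Origin at its centre.
- ring_stick: Another stick of the same size with only one ring, 20 mm long, 17 mm in diameter, at y = -85 to -65 mm; to be left in its notches. Origin at its centre.
- lacquer_jar: Bystander: jar 62 mm in diameter, 75 mm high, to the left of the box. Origin under its centre.
- brush: Bystander: brush 200 mm long lying left of the box. Origin under its middle.
- chuck: Bystander: turned wooden lathe chuck 92 mm in diameter, 85 mm high, left of the box. Origin under its centre.
- caliper: Bystander: steel caliper 235 mm long lying in front of the box, on the right. Origin under its middle.
- gouge: Bystander: turning gouge 260 mm long lying to the right of the box. Origin under its middle.

How it is judged (in metres and radians):
On the way, in this order (a step that is already met when the one before it is completed fails the run):
1. the sliding pane is fully open (within 16 mm of its stop) (value of joint pane above 0.19 m), for 0.2 s.
2. the stick stands slanting through the hatch: one end above the top of the box, the other still below the panes, held by the fingers (height (world z) of stick_nose above 0.145 m and height (world z) of stick_tail below 0.115 m and contact force between the fingers and barrel_stick above 0.5 N), for 0.1 s.
3. the whole stick is out above the box, still held (height (world z) of each of stick_nose, stick_tail above 0.155 m and contact force between the fingers and barrel_stick above 0.5 N), for 0.1 s.
At the end, for the whole second after the job is handed in: The stick with the long barrel is held in the fingers, still and level within 10 degrees, both ends at least 80 mm above the top of the box (216 mm above the bench), touching nothing else; the pane is within 16 mm of fully open; the other two sticks lie within 15 mm of where they were (height (world z) of each of stick_nose, stick_tail above 0.216 m and angle between barrel_stick's own y axis and vertical between 1.4 and 1.742 rad and contact force between the fingers and barrel_stick above 0.5 N and contact force between barrel_stick and drying_box below 0.1 N and linear speed of barrel_stick below 0.03 m/s and value of joint pane above 0.19 m and distance of each of cap_stick, ring_stick from where it was at the start of the episode below 0.015 m); the arm keeps its last pose, push and grip.
It fails at once if something touches the fresh lacquer of the long barrel (contact force between barrel and anything else above 0.3 N).
It fails at once if the cap stick is shifted more than 15 mm or lifted out of its notches (distance of cap_stick from where it was at the start of the episode above 0.015 m).
It fails at once if the ring stick is shifted more than 15 mm or lifted out of its notches (distance of ring_stick from where it was at the start of the episode above 0.015 m).
It fails at once if something lying about on the bench is shoved more than 30 mm (distance of any of lacquer_jar, brush, chuck, caliper, gouge from where it was at the start of the episode above 0.03 m).
It also fails if it takes over 56 s, if anything falls off the work surface, if the arm or the gripper's body presses on something with over 40 N, if the wrist force passes 120 N, or if a joint passes its speed limit or range.

### The arm

A 6-joint arm with a two-finger parallel gripper is mounted at the origin on the work surface. World frame = base frame: x ahead of the robot, y to its left, z up, the work surface at z = 0. Lengths are in mm, angles in rad, forces in N, time in s.
With the tool pointing down it reaches from about 200 to 875 mm from the base axis. Payload 3.4 kg.
Tool frame: the origin (TCP) lies at the very end of the fingers, on their centre line; the grasp point (between the pads) lies 19 mm behind it; z points along the fingers, y is the line along which they close (so a half turn about z gives the same grasp; the last joint's range is limited). The gripper opens to 94 mm and grips with 3 to 60 N. Pads are 16 mm wide; open, the fingers measure 119 mm over their backs; the gripper's body (75 mm by 177 mm) begins 78 mm behind the grasp point.
Start: joints at [-1.36, 0.276, 1.505, -0, 1.361, -0.121], TCP at [187.304, -543.675, 205.493] pointing down, gripper open.
Joint ranges: [-2.89, 2.89], [-0.75, 2.08], [0.22, 2.7], [-1.18, 4.32], [0.11, 2.71], [-2.7, 2.7]. Speed limits (rad/s): [2.57, 2.57, 3.14, 3.14, 3.14, 3.14].

### API

Orientations are given as a unit quaternion [x, y, z, w].
In Python, from plant import manip, viewer, job gives the robot as it stands.
- The arm moves only by the tool step_arm, never from a script. Its argument "rows" is a list of rows, each a list of 6 numbers: the shift along the tool's x, y, z in units of 20 mm (1.0 is 20 mm), then the turn, a rotation vector about the tool's x, y, z in units of 5 degrees (1.0 is 5 degrees). In form: [[tx, ty, tz, rx, ry, rz], ...]. A call has 1 to 8 rows; each row shifts and turns the commanded pose from where the row before left it, along the tool's axes as they then stand; what a row does not reach is not made up. A row lasts 1/12 s, in which the tool goes at most 41.7 mm and 7.16 degrees, less where a joint would pass 70% of its speed; a pose out of reach is approached as far as the arm can. A call with a number of a shift or a turn outside -1 to 1 is refused whole. A call with a gripper value outside its range is refused whole. "gripper" is the opening, from -1 (shut) to 1 (fully open), set as the call begins (left out, the last holds). The fingers move at their own pace and stop on an object; "force" is the grip in N (left out, the last holds). Time passes only in rows, so rows that do not move let the fingers close. It gives the time, the measured TCP pose, the force, the opening and the grip force at its end, in the units of the state.
- manip.observe(): the state, without advancing time (a new reading comes with each control period).
- viewer.get_image(name): name is "side" or "top"; returns a dict with "image" (400x640x3 uint8, red, green, blue), "z_map" (400x640 float32, mm along the optical axis (not along the pixel's ray), 0 where there is no reading), "K" (3x3 intrinsics, pixels), "cam_to_world" (4x4, takes a point from camera to world coordinates). Camera axes: x right, y down, z forward; pixel columns grow to the right and rows downward; lengths in mm; the calibration is good to about 2 mm. A picture is of the moment at which its call begins.
- job.close_job(): hands the job in; it is judged then, once.
The state is a dict: "time": time; "joints": joint angles; "qd": joint speeds; "joint_efforts": joint torques, N m; "position": TCP position; "eef_rot": TCP orientation; "wrist_force": force on the tool from outside, world axes, zero at the start; "ft_torque": the same for the moment, N m; "gripper_width": finger opening in mm; "grip_force": force on a finger pad.
Only numpy, scipy, OpenCV 4.12 (cv2) and the standard library are available. Lean on these libraries where they do the work, as an engineer would, in place of code of your own. Each camera call takes 0.05 s, during which the arm holds its last target. There are 200 camera calls.

## Working session

There is one attempt and no reset: what is moved stays moved. The work goes in short steps, Python scripts to look and compute and a tool call to move; the robot and the scene stay as the last step left them, time stands still between calls to the robot, and variables do not carry over. Pictures are saved under pics/ and viewed, at most 10 in all, crops included, and the job is handed in when it is done.

Besides the shell and the picture viewer there is one more tool, called after ">>>" by a JSON object that holds its "op" and its "data", one argument or row to a line. step_arm: Moves the arm, as the interface text tells. Shifts and turns lie within -1 to 1; 1 stands for 20 mm of shift or 5 degrees of turn. Its arguments: {"type":"object","properties":{"rows":{"type":"array"},"gripper":{"type":"number"},"force":{"type":"number"}},"required":["rows"]}

```bash
mkdir -p pics; ls; python3 - <<'E'
from plant import manip, viewer, job
import cv2,numpy as np
for n in ("top","side"):
    d=viewer.get_image(n); np.savez(f"{n}0.npz",**d)
    cv2.imwrite(f"pics/{n}0.png",d["image"][:,:,::-1]); print(n,d["K"].tolist(),np.round(d["cam_to_world"],3).tolist())
print(manip.observe())
E
```

```text
pics
top [[441.1009245472886, 0.0, 314.6247914484794], [0.0, 441.1009245472886, 200.4715797390954], [0.0, 0.0, 1.0]] [[-0.02, -0.994, 0.104, 316.781], [-1.0, 0.021, 0.008, -34.213], [-0.011, -0.104, -0.995, 1392.679], [0.0, 0.0, 0.0, 1.0]]
side [[431.33265055034286, 0.0, 321.6418941979818], [0.0, 431.33265055034286, 199.13045116414895], [0.0, 0.0, 1.0]] [[-0.849, -0.39, 0.356, 18.358], [-0.528, 0.621, -0.58, 666.891], [0.006, -0.68, -0.733, 980.611], [0.0, 0.0, 0.0, 1.0]]
{'time': 0.1, 'joints': array([-1.35999097e+00,  2.76496542e-01,  1.50596512e+00, -2.35671453e-05,
        1.36071932e+00, -1.21020969e-01]), 'qd': array([-4.82846033e-04, -8.62171297e-04, -1.01166848e-03,  9.98797094e-05,
        1.19782625e-04, -1.78099168e-03]), 'joint_efforts': array([ 1.35818471e-03, -4.05455697e+01, -2.37779778e+01,  7.02691893e-02,
        2.99466122e-02, -3.85143539e-05]), 'position': array([ 187.18718035, -543.1479963 ,  204.72783746]), 'eef_rot': array([ 9.86267236e-01,  1.65155406e-01, -4.71506660e-05, -7.92845193e-04]), 'wrist_force': array([ 0.36120542, -0.14100352, -0.38138265]), 'ft_torque': array([-0.02070572, -0.01311302, -0.0285449 ]), 'grip_force': 0.0, 'gripper_width': 93.96550164946672}
```

View pics/top0.png

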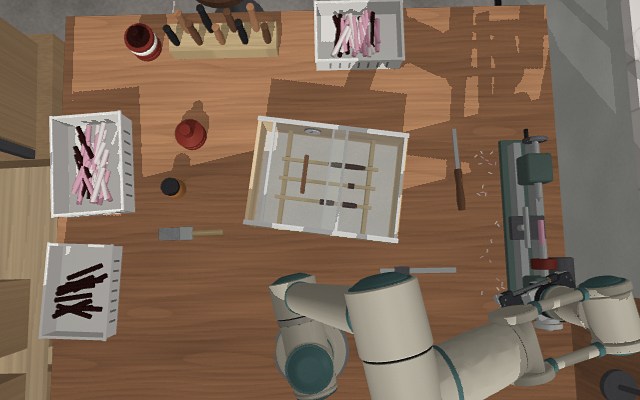

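View pics/side0.png

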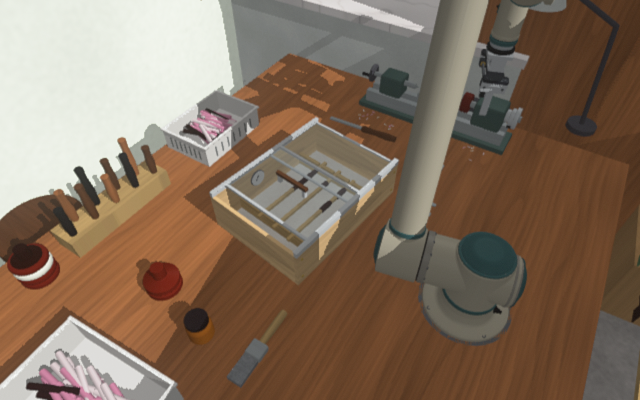

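The top view shows the box with corners at about (262,117), (408,132), (398,242) and (246,223). The handle is at about (305,173), and the three sticks run left to right. The side view shows the same box, unobstructed. I'll zoom in on both.

```bash
python3 - <<'E'
import cv2,numpy as np
a=np.load("top0.npz")["image"][110:250,235:420,::-1]; b=np.load("side0.npz")["image"][115:285,205:405,::-1]
a=cv2.resize(a,(740,560),interpolation=cv2.INTER_CUBIC); cv2.imwrite("pics/topz.png",a)
cv2.imwrite("pics/sidez.png",cv2.resize(b,None,fx=3.5,fy=3.5,interpolation=cv2.INTER_CUBIC))
E
```

```text
(no output)
```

View pics/topz.png

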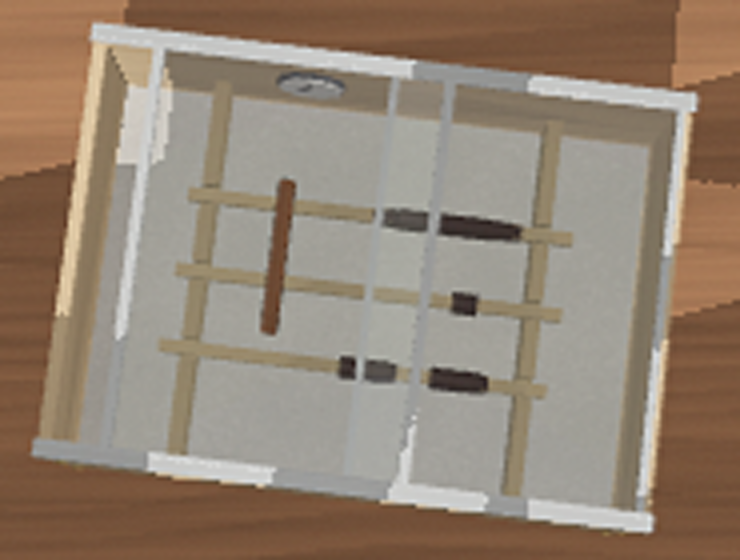

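View pics/sidez.png

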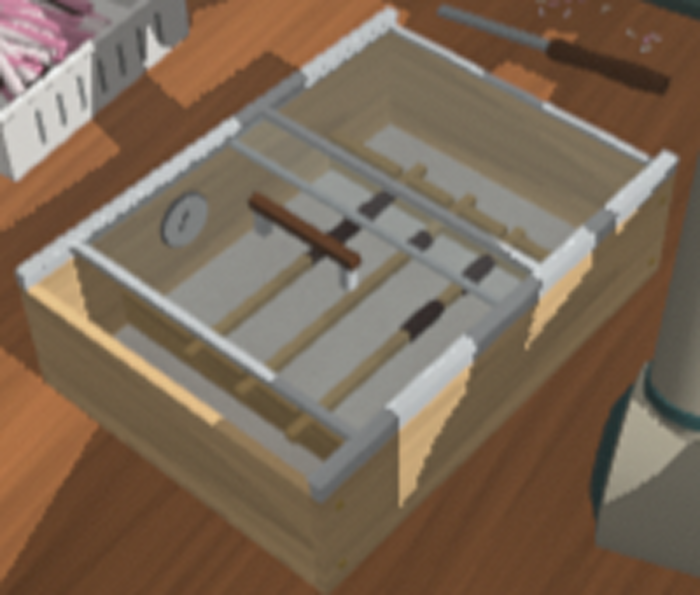

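The top zoom shows the long barrel on the uppermost stick (box x = +60), at zoom (385–520, 218–232), with its nose at about (190,193). The handle bar runs from (287,180) to (270,333). The side zoom agrees: handle from (250,198) to (357,262), and a dial on the far inner wall.

```bash
cat > h.py <<'E'
import numpy as np,cv2
def load(n): return dict(np.load(n))
def ray(d,p):
    T=d["cam_to_world"];r=T[:3,:3]@np.linalg.inv(d["K"])@[p[0],p[1],1.]
    return T[:3,3],r
def plane(d,p,z):
    o,r=ray(d,p);return o+r*(z-o[2])/r[2]
def tri(d1,p1,d2,p2):
    o1,r1=ray(d1,p1);o2,r2=ray(d2,p2);r1/=np.linalg.norm(r1);r2/=np.linalg.norm(r2)
    s=np.linalg.lstsq(np.c_[r1,-r2],o2-o1,rcond=None)[0]
    a=o1+s[0]*r1;b=o2+s[1]*r2;return (a+b)/2,np.linalg.norm(a-b)
def cloud(d):
    v,u=np.indices(d["z_map"].shape);Z=d["z_map"].astype(float)
    P=np.stack([u,v,np.ones_like(u)],-1)@np.linalg.inv(d["K"]).T*Z[...,None]
    return P@d["cam_to_world"][:3,:3].T+d["cam_to_world"][:3,3]
E
python3 - <<'E'
from h import *
np.set_printoptions(precision=1,suppress=True)
t,s=load("top0.npz"),load("side0.npz")
zt=lambda x,y:((x+.5)/4-.5+235,(y+.5)/4-.5+110)
zs=lambda x,y:((x+.5)/3.5-.5+205,(y+.5)/3.5-.5+115)
for n,d,box in(("top",t,(110,250,235,420)),("side",s,(115,285,205,405))):
    C=cloud(d);sub=C[box[0]:box[1],box[2]:box[3]];m=(sub[...,2]>129)&(sub[...,2]<143)
    P=sub[m];print(n,len(P),np.median(P[:,2]));r=cv2.minAreaRect(P[:,:2].astype(np.float32));print(r,cv2.boxPoints(r).tolist())
    # handle mask
    im=d["image"][box[0]:box[1],box[2]:box[3]].astype(int);R,G,B=im[...,0],im[...,1],im[...,2]
    hm=(R-B>40)&(R<160)&(G<0.65*R)
    k,l,st,c=cv2.connectedComponentsWithStats(hm.astype(np.uint8));
    for i in range(1,k):
        if st[i,4]>25:
            ys,xs=np.where(l==i);q=cv2.minAreaRect(np.c_[xs+box[2],ys+box[0]].astype(np.float32));print("comp",st[i],q, np.median(sub[l==i][:,2]))
print("corners",[plane(t,zt(*p),136) for p in((92,25),(697,97),(653,530),(33,452))])
for n,a,b in(("handle far",(287,180),(252,200)),("handle near",(270,333),(356,262)),("nose",(190,193),(188,350)),("nose2",(177,268),(238,388)),("nose3",(160,345),(290,435))):
    print(n,tri(t,zt(*a),s,zs(*b)),plane(t,zt(*a),46))
print("combs nose",plane(t,zt(222,85),50),plane(t,zt(178,453),50))
print("barrel",plane(t,zt(385,218),45),plane(t,zt(521,231),45),"tail",plane(t,zt(572,240),46))
E
```

```text
top 8661 133.06740028861736
((513.9193115234375, -58.32086181640625), (443.2883605957031, 321.8233947753906), 81.736572265625) [[322.8225402832031, -254.53689575195312], [641.3046875, -300.79083251953125], [705.01611328125, 137.89517211914062], [386.533935546875, 184.14910888671875]]
side 7049 131.9796087737875
((400.3656311035156, -40.661651611328125), (443.9804992675781, 552.08837890625), 81.79045104980469) [[95.45135498046875, -220.95962524414062], [641.8822021484375, -299.7944641113281], [705.2799072265625, 139.63632202148438], [158.84906005859375, 218.47116088867188]]
comp [ 14 123  13  14  72] ((225.17076110839844, 243.4634246826172), (9.05807876586914, 14.680334091186523), 51.34019470214844) -0.21405874841229888
comp [  0 133  15  37 247] ((212.0, 266.0), (36.0, 14.0), 90.0) -0.9029957531246282
comp [  9 160  12  10  41] ((220.076904296875, 280.6153564453125), (6.656403064727783, 12.75810432434082), 56.3099365234375) -0.7804595351288981
corners [array([700.9, 138.4, 136. ]), array([ 637.1, -301. ,  136. ]), array([ 324.9, -256.8,  136. ]), array([389.2, 182.6, 136. ])]
handle far (array([576.6,  -3.3, 159.6]), np.float64(1.8089872768189632)) [601.5   0.   46. ]
handle near (array([468.1,  11.1, 161.4]), np.float64(0.2019031678143518)) [482.2  15.3  46. ]
nose (array([592.8,  75.4,  45.9]), np.float64(0.1829739464453285)) [592.9  75.5  46. ]
nose2 (array([534.3,  86.3,  46.2]), np.float64(0.05020340749044264)) [534.3  86.3  46. ]
nose3 (array([474.8, 100.3,  41.6]), np.float64(0.9112137694478246)) [474.7 100.   46. ]
combs nose [676.9  49.2  50. ] [391.1  86.8  50. ]
barrel [570.1 -75.3  45. ] [ 557.6 -180.1   45. ] tail [ 549.5 -219.1   46. ]
```

```bash
cat >> h.py <<'E'
from scipy.spatial.transform import Rotation as Ro
YAW=-0.1445;C0=np.array([513.7,-58.5,0.]);B=Ro.from_euler("z",YAW)
def w2b(p): return B.inv().apply(np.asarray(p)-C0)
def b2w(p): return B.apply(p)+C0
BASE=Ro.from_matrix(np.array([[0,1,0],[1,0,0],[0,0,-1.]]))  # tool x=box y, tool y=box x
def tool(tilt=0,roll=0): # deg; tilt: nose up about box x, roll about box y
    return B*Ro.from_euler("x",tilt,degrees=True)*Ro.from_euler("y",roll,degrees=True)*BASE
def plan(p0,R0,pb,R1,n):
    """straight line to box point pb, n rows, in move units"""
    p1=b2w(np.array(pb,float));rv=(R0.inv()*R1).as_rotvec()/n;R=R0;out=[]
    for i in range(n):
        t=R.inv().apply((p1-p0)/n)/20;out.append(np.r_[t,np.degrees(rv)/5].round(2)+0);R=R*Ro.from_rotvec(rv)
    for r in out: print(r.tolist())
def now():
    from plant import manip
    o=manip.observe();return o,o["position"],Ro.from_quat(o["eef_rot"])
E
python3 - <<'E'
from h import *
o,p,R=now();plan(p,R,[0,105,200],tool(),26)
print(w2b([592.8,75.4,46]),w2b([549.5,-219.1,46]),w2b([522.3,3.9,161]),w2b([571.2,-71.9,41]))
E
```

```text
[0.99, -0.86, 0.01, 0.0, 0.0, -0.48]
[1.03, -0.81, 0.01, 0.0, 0.0, -0.48]
[1.06, -0.77, 0.01, 0.0, 0.0, -0.48]
[1.09, -0.72, 0.01, 0.0, 0.0, -0.48]
[1.12, -0.68, 0.01, 0.0, 0.0, -0.48]
[1.15, -0.63, 0.01, 0.0, 0.0, -0.48]
[1.17, -0.58, 0.01, 0.0, 0.0, -0.48]
[1.2, -0.53, 0.01, 0.0, 0.0, -0.48]
[1.22, -0.48, 0.01, 0.0, 0.0, -0.48]
[1.24, -0.43, 0.01, 0.0, 0.0, -0.48]
[1.25, -0.38, 0.01, 0.0, 0.0, -0.48]
[1.27, -0.32, 0.01, 0.0, 0.0, -0.48]
[1.28, -0.27, 0.01, 0.0, 0.0, -0.48]
[1.29, -0.22, 0.01, 0.0, 0.0, -0.48]
[1.3, -0.16, 0.01, 0.0, 0.0, -0.48]
[1.3, -0.11, 0.01, 0.0, 0.0, -0.48]
[1.31, -0.05, 0.01, 0.0, 0.0, -0.48]
[1.31, 0.0, 0.01, 0.0, 0.0, -0.48]
[1.31, 0.06, 0.01, 0.0, 0.0, -0.48]
[1.3, 0.11, 0.01, 0.0, 0.0, -0.48]
[1.3, 0.17, 0.01, 0.0, 0.0, -0.48]
[1.29, 0.22, 0.01, 0.0, 0.0, -0.48]
[1.28, 0.28, 0.01, 0.0, 0.0, -0.48]
[1.27, 0.33, 0.01, 0.0, 0.0, -0.48]
[1.25, 0.38, 0.01, 0.0, 0.0, -0.48]
[1.23, 0.44, 0.01, 0.0, 0.0, -0.48]
[ 58.99433554 143.89471281  46.        ] [  58.55291741 -153.77111518   46.        ] [ -0.47508286  62.98804884 161.        ] [58.83030526 -4.9804802  41.        ]
```

>>> {"op": "step_arm", "data": {
  "rows": [
    [0.8,-0.7,0,0,0,-0.4],
    [0.8,-0.65,0,0,0,-0.4],
    [0.85,-0.6,0,0,0,-0.4],
    [0.85,-0.6,0,0,0,-0.4],
    [0.85,-0.55,0,0,0,-0.4],
    [0.9,-0.5,0,0,0,-0.4],
    [0.9,-0.5,0,0,0,-0.4],
    [0.9,-0.45,0,0,0,-0.4]
  ],
  "gripper": -1,
  "force": 40
}}

```text
time: 0.77
position: [271.2, -400.1, 205.1]
eef_rot: [0.953, 0.302, -0.0, -0.0]
wrist_force: [0.8, 0.2, 1.0]
gripper_width: 44.0
grip_force: 0.0
```

>>> {"op": "step_arm", "data": {
  "rows": [
    [0.95,-0.4,0,0,0,-0.4],
    [0.95,-0.35,0,0,0,-0.4],
    [0.95,-0.3,0,0,0,-0.4],
    [1,-0.25,0,0,0,-0.4],
    [1,-0.2,0,0,0,-0.4],
    [1,-0.2,0,0,0,-0.4],
    [1,-0.15,0,0,0,-0.4],
    [1,-0.1,0,0,0,-0.4]
  ]
}}

```text
time: 1.43
position: [362.1, -265.6, 205.2]
eef_rot: [0.902, 0.431, -0.0, -0.0]
wrist_force: [0.2, -0.8, 0.2]
gripper_width: 0.3
grip_force: 0.0
```

```bash
python3 - <<'E'
from h import *
o,p,R=now();print(o["time"],p,w2b(p),o["gripper_width"]);plan(p,R,[0,105,200],tool(),16)
E
```

```text
1.4333 [ 362.12366679 -265.61123321  205.16692029] [-120.17307629 -226.77936292  205.16692029] 0.3172121668843273
[1.08, -0.2, 0.02, 0.0, 0.0, -0.38]
[1.09, -0.17, 0.02, 0.0, 0.0, -0.38]
[1.09, -0.13, 0.02, 0.0, 0.0, -0.38]
[1.1, -0.1, 0.02, 0.0, 0.0, -0.38]
[1.1, -0.06, 0.02, 0.0, 0.0, -0.38]
[1.1, -0.02, 0.02, 0.0, 0.0, -0.38]
[1.1, 0.01, 0.02, 0.0, 0.0, -0.38]
[1.1, 0.05, 0.02, 0.0, 0.0, -0.38]
[1.1, 0.09, 0.02, 0.0, 0.0, -0.38]
[1.1, 0.13, 0.02, 0.0, 0.0, -0.38]
[1.09, 0.16, 0.02, 0.0, 0.0, -0.38]
[1.08, 0.2, 0.02, 0.0, 0.0, -0.38]
[1.08, 0.23, 0.02, 0.0, 0.0, -0.38]
[1.07, 0.27, 0.02, 0.0, 0.0, -0.38]
[1.06, 0.31, 0.02, 0.0, 0.0, -0.38]
[1.05, 0.34, 0.02, 0.0, 0.0, -0.38]
```

>>> {"op": "step_arm", "data": {
  "rows": [
    [1,-0.2,0,0,0,-0.4],
    [1,-0.15,0,0,0,-0.4],
    [1,-0.1,0,0,0,-0.4],
    [1,-0.1,0,0,0,-0.4],
    [1,-0.05,0,0,0,-0.4],
    [1,0,0,0,0,-0.4],
    [1,0,0,0,0,-0.4],
    [1,0.05,0,0,0,-0.4]
  ]
}}

```text
time: 2.1
position: [437.6, -123.8, 205.2]
eef_rot: [0.833, 0.553, -0.0, -0.0]
wrist_force: [0.5, -0.0, 0.3]
gripper_width: 0.5
grip_force: 0.0
```

>>> {"op": "step_arm", "data": {
  "rows": [
    [1,0.1,0,0,0,-0.4],
    [1,0.1,0,0,0,-0.4],
    [1,0.2,0,0,0,-0.4],
    [1,0.2,0,0,0,-0.4],
    [1,0.2,0,0,0,-0.4],
    [1,0.3,0,0,0,-0.4],
    [1,0.3,0,0,0,-0.4],
    [1,0.3,0,0,0,-0.3]
  ]
}}

```text
time: 2.77
position: [514.6, 21.0, 205.0]
eef_rot: [0.751, 0.66, -0.0, -0.0]
wrist_force: [0.3, -0.3, 0.1]
gripper_width: 0.2
grip_force: 0.0
```

```bash
python3 - <<'E'
from h import *
o,p,R=now();print(o["time"],p,w2b(p),o["gripper_width"]);plan(p,R,[0,100,200],tool(),2);plan(p,R,[0,100,148],tool(),4)
E
```

```text
2.7667 [514.56373044  20.98384825 205.02464821] [-10.59075939  78.779845   205.02464821] 0.18115306557362632
[0.53, 0.27, 0.13, 0.0, 0.0, 0.09]
[0.53, 0.27, 0.13, 0.0, 0.0, 0.09]
[0.26, 0.14, 0.71, 0.0, 0.0, 0.04]
[0.26, 0.14, 0.71, 0.0, 0.0, 0.04]
[0.26, 0.13, 0.71, 0.0, 0.0, 0.04]
[0.26, 0.13, 0.71, 0.0, 0.0, 0.04]
```

>>> {"op": "step_arm", "data": {
  "rows": [
    [0.5,0.25,0,0,0,0.1],
    [0.5,0.25,0,0,0,0.1],
    [0,0,0.9,0,0,0],
    [0,0,0.9,0,0,0],
    [0,0,1,0,0,0],
    [0,0,0,0,0,0]
  ]
}}

```text
time: 3.27
position: [523.8, 38.8, 145.6]
eef_rot: [0.757, 0.653, -0.003, -0.003]
wrist_force: [-0.6, 1.0, -1.2]
gripper_width: 0.6
grip_force: 0.0
```

```bash
python3 - <<'E'
from h import *
from plant import viewer
o,p,R=now();print(o["time"],w2b(p),o["wrist_force"]);plan(p,R,[0,60,148],tool(),4)
d=viewer.get_image("side");cv2.imwrite("pics/s1.png",cv2.resize(d["image"][80:290,190:420,::-1],None,fx=2.5,fy=2.5))
E
```

```text
3.2667 [ -3.96564929  97.7112215  145.64359695] [-0.61946664  0.99698578 -1.24390132]
[-0.47, 0.05, -0.03, -0.02, 0.0, -0.01]
[-0.47, 0.05, -0.03, -0.02, 0.0, -0.01]
[-0.47, 0.05, -0.03, -0.02, 0.0, -0.01]
[-0.47, 0.05, -0.03, -0.02, 0.0, -0.01]
```

View pics/s1.png

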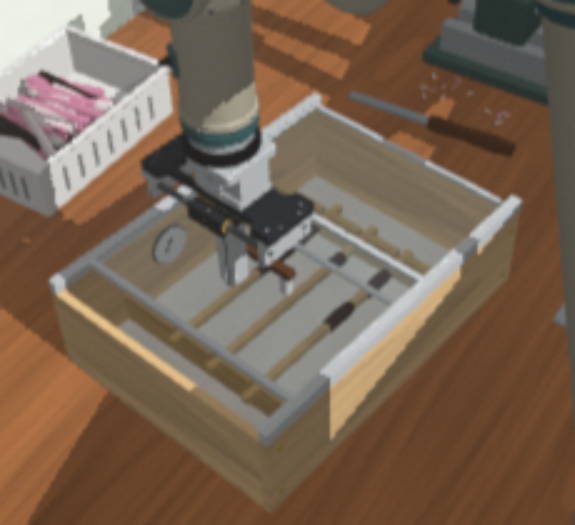

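The side view shows the closed fingers at about (235,270) on the +y side of the handle bar, with the wide gripper body lying across the box, so I can push now.

>>> {"op": "step_arm", "data": {
  "rows": [
    [-0.5,0.05,0,0,0,0],
    [-0.6,0.05,0,0,0,0],
    [-0.8,0.05,0,0,0,0],
    [-1,0.05,0,0,0,0],
    [-1,0,0,0,0,0],
    [-1,0,0,0,0,0],
    [-1,0,0,0,0,0],
    [-1,0,0,0,0,0]
  ]
}}

```text
time: 3.98
position: [510.6, -99.9, 150.6]
eef_rot: [0.758, 0.652, 0.001, 0.0]
wrist_force: [0.7, 1.7, -1.5]
gripper_width: 0.5
grip_force: 1.2
```

>>> {"op": "step_arm", "data": {
  "rows": [
    [-0.8,0,0,0,0,0],
    [-0.6,0,0,0,0,0],
    [-0.4,0,0,0,0,0],
    [0,0,0,0,0,0]
  ]
}}

```text
time: 4.32
position: [505.6, -136.5, 150.3]
eef_rot: [0.758, 0.652, -0.0, 0.001]
wrist_force: [-0.6, 0.3, 0.2]
gripper_width: 0.3
grip_force: 0.0
```

```bash
python3 - <<'E'
from h import *
from plant import viewer
o,p,R=now();print(o["time"],w2b(p),B.inv().apply(o["wrist_force"]))
d=viewer.get_image("top");cv2.imwrite("pics/t2.png",cv2.resize(d["image"][110:250,235:420,::-1],None,fx=4,fy=4))
np.savez("top2.npz",**d);np.savez("side2.npz",**viewer.get_image("side"))
E
```

```text
4.3167 [  3.17469095 -78.38120023 150.33461191] [-0.63773299  0.1853402   0.17479168]
```

View pics/t2.png

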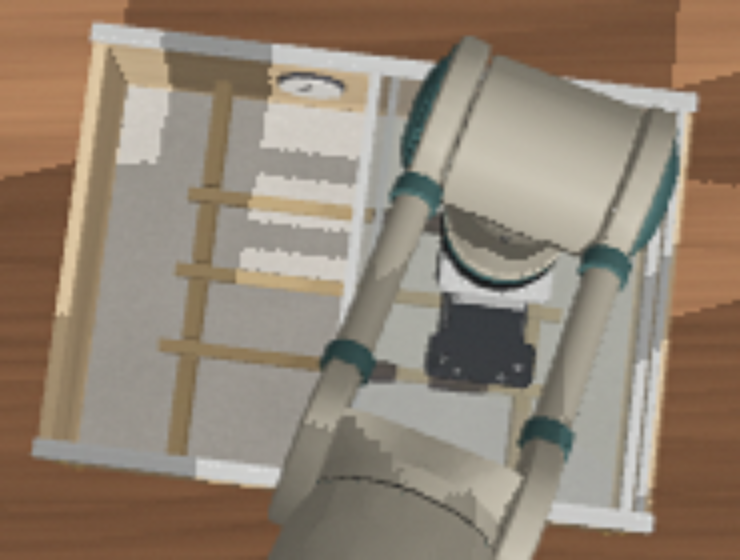

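The pane's +y edge now runs from about (372,75) to (343,318). I'll convert it to box y.

```bash
python3 - <<'E'
from h import *
t=load("top2.npz");zt=lambda x,y:((x+.5)/4-.5+235,(y+.5)/4-.5+110)
t0=load("top0.npz")
for q in((370,76),(340,318)): print(w2b(plane(t,zt(*q),132)))
for q in((153,50),(110,450)): print("start",w2b(plane(t0,zt(*q),132)))
E
```

```text
[144.77742433  15.32316154 132.        ]
[-34.82525457  15.13864336 132.        ]
start [144.82865634 175.48934009 132.        ]
start [-149.56305726  166.76747176  132.        ]
```

>>> {"op": "step_arm", "data": {
  "rows": [
    [-0.2,0,0,0,0,0],
    [-0.15,0,0,0,0,0],
    [0,0,0,0,0,0],
    [0,0,0,0,0,0]
  ]
}}

```text
time: 4.75
position: [504.4, -141.0, 149.5]
eef_rot: [0.757, 0.653, -0.0, 0.0]
wrist_force: [0.5, 1.2, 0.2]
gripper_width: 0.6
grip_force: 0.1
```

```bash
python3 - <<'E'
from h import *
o,p,R=now();print(o["time"],w2b(p),B.inv().apply(o["wrist_force"]))
E
```

```text
4.75 [  2.66396753 -83.02758861 149.48655387] [0.33547192 1.29651003 0.18088781]
```

>>> {"op": "step_arm", "data": {
  "rows": [
    [-0.15,0,0,0,0,0],
    [0,0,0,0,0,0],
    [0,0,0,0,0,0]
  ]
}}

```text
time: 5.0
position: [503.9, -144.1, 149.5]
eef_rot: [0.757, 0.653, 0.0, 0.0]
wrist_force: [0.4, 0.9, 0.1]
gripper_width: 0.5
grip_force: 0.5
```

>>> {"op": "step_arm", "data": {
  "rows": [
    [0.5,0,0,0,0,0],
    [0.5,0,-0.5,0,0,0],
    [0.5,0,-1,0,0,0],
    [0.5,0.5,-1,0,0,0],
    [1,0.5,-0.8,0,0,0],
    [1,0.5,0,0,0,0],
    [1,0.5,0,0,0,0],
    [1,0.5,0,0,0,0]
  ],
  "gripper": -0.1
}}

```text
time: 5.67
position: [571.7, -31.0, 216.9]
eef_rot: [0.757, 0.653, 0.0, 0.001]
wrist_force: [-0.1, -1.0, -0.6]
gripper_width: 42.4
grip_force: 0.0
```

```bash
python3 - <<'E'
from h import *
o,p,R=now();print(o["time"],w2b(p),o["gripper_width"])
plan(p,R,[58.8,90,200],tool(0,-8),5)
E
```

```text
5.6667 [ 53.43052807  35.58660974 216.87389971] 42.41250076525156
[0.54, 0.05, 0.17, -0.32, 0.0, -0.01]
[0.54, 0.05, 0.17, -0.32, 0.0, -0.01]
[0.54, 0.04, 0.17, -0.32, 0.0, -0.01]
[0.54, 0.04, 0.17, -0.32, 0.0, -0.01]
[0.54, 0.03, 0.17, -0.32, 0.0, -0.01]
```

>>> {"op": "step_arm", "data": {
  "rows": [
    [0.5,0.05,0.2,-0.4,0,0],
    [0.5,0.05,0.2,-0.4,0,0],
    [0.6,0.1,0.2,-0.4,0,0],
    [0.6,0.1,0.2,-0.4,0,0],
    [0.5,0,0,0,0,0],
    [0,0,0,0,0,0]
  ]
}}

```text
time: 6.17
position: [585.4, 22.1, 200.5]
eef_rot: [0.755, 0.652, 0.046, 0.052]
wrist_force: [-0.4, 0.2, -0.1]
gripper_width: 42.1
grip_force: 0.0
```

```bash
python3 - <<'E'
from h import *
from plant import viewer
for n in("top","side"): np.savez(n+"3.npz",**viewer.get_image(n))
o,p,R=now();print(o["time"],w2b(p),o["gripper_width"],R.as_matrix().round(3).tolist())
plan(p,R,[59.8,90,75],tool(0,-8),7)
t,s=load("top3.npz"),load("side3.npz")
a=cv2.resize(t["image"][110:250,235:420,::-1],(555,420));b=cv2.resize(s["image"][115:285,205:405,::-1],(494,420))
cv2.imwrite("pics/p3.png",cv2.resize(np.hstack([a,b]),(798,320)))
# pane edge
E
```

```text
6.2667 [ 60.3691769   88.21037677 200.59677693] 42.304475294338275 [[0.146, 0.98, 0.138], [0.989, -0.145, -0.021], [-0.001, 0.14, -0.99]]
[0.01, -0.13, 0.89, 0.0, 0.0, 0.0]
[0.01, -0.13, 0.89, 0.0, 0.0, 0.0]
[0.01, -0.13, 0.89, 0.0, 0.0, 0.0]
[0.01, -0.13, 0.89, 0.0, 0.0, 0.0]
[0.01, -0.13, 0.89, 0.0, 0.0, 0.0]
[0.01, -0.13, 0.89, 0.0, 0.0, 0.0]
[0.01, -0.13, 0.89, 0.0, 0.0, 0.0]
```

View pics/p3.png

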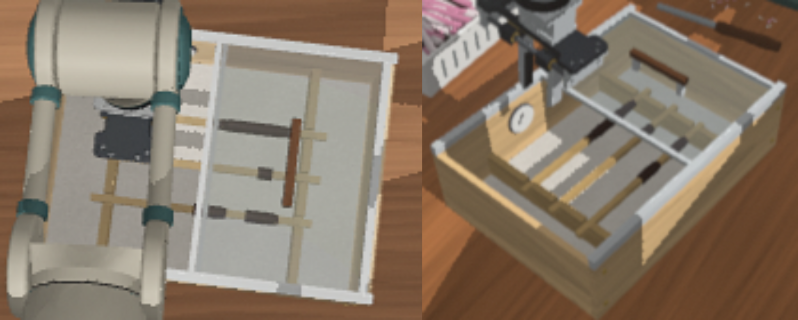

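The panes are now stacked over the -y half, with the handle at about (293,163) in the left picture. The gripper hangs over the barrel stick's bare wood, so I'll descend.

>>> {"op": "step_arm", "data": {
  "rows": [
    [0,-0.15,0.9,0,0,0],
    [0,-0.15,0.9,0,0,0],
    [0,-0.15,0.9,0,0,0],
    [0,-0.15,0.9,0,0,0],
    [0,-0.15,0.9,0,0,0],
    [0,-0.1,0.9,0,0,0],
    [0,-0.1,0.9,0,0,0],
    [0,0,0,0,0,0]
  ]
}}

```text
time: 6.93
position: [582.3, 19.1, 69.1]
eef_rot: [0.756, 0.651, 0.043, 0.051]
wrist_force: [-0.7, -0.1, -0.1]
gripper_width: 42.4
grip_force: 0.0
```

```bash
python3 - <<'E'
from h import *
from plant import viewer
o,p,R=now();print(o["time"],w2b(p),o["wrist_force"])
plan(p,R,[59.8,90,34],tool(0,-8),3)
t=load("top3.npz");print("handle",w2b(plane(t,(363.6,181.3),168)))
d=viewer.get_image("side");cv2.imwrite("pics/s4.png",cv2.resize(d["image"][100:280,200:400,::-1],None,fx=3,fy=3))
E
```

```text
6.9333 [56.71786371 86.66711583 69.14595121] [-0.66997471 -0.09931257 -0.06253932]
[0.06, -0.03, 0.59, -0.03, 0.01, -0.02]
[0.06, -0.03, 0.59, -0.03, 0.01, -0.02]
[0.06, -0.03, 0.59, -0.03, 0.01, -0.02]
handle [  -2.43387662 -104.93598186  168.        ]
```

View pics/s4.png

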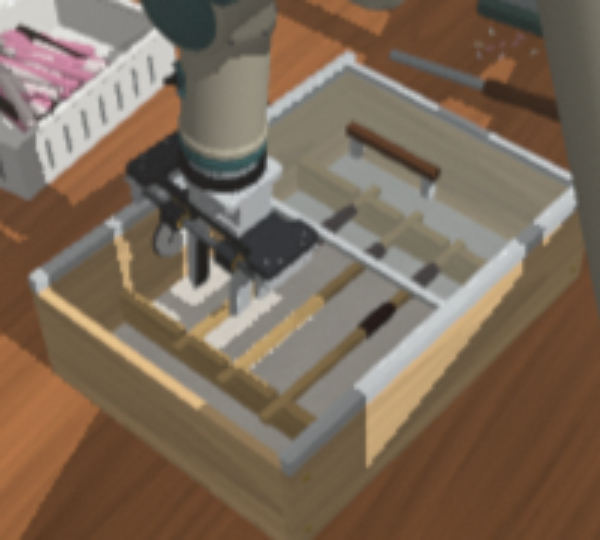

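The handle is now at box y ≈ -105, so the pane is fully open. The fingers at (200,265) and (240,300) straddle the barrel stick.

>>> {"op": "step_arm", "data": {
  "rows": [
    [0.1,0,0.6,0,0,0],
    [0.05,0,0.6,0,0,0],
    [0,0,0.5,0,0,0],
    [0,0,0,0,0,0]
  ]
}}

```text
time: 7.32
position: [589.4, 21.7, 38.0]
eef_rot: [0.756, 0.651, 0.045, 0.052]
wrist_force: [-1.1, -0.7, -0.2]
gripper_width: 42.3
grip_force: 0.0
```

```bash
python3 - <<'E'
from h import *
o,p,R=now();print(o["time"],w2b(p),o["wrist_force"])
plan(p,R,[59.8,90,34],tool(0,-8),1)
E
```

```text
7.3167 [63.39139161 90.30633019 38.01397565] [-1.06735071 -0.72610966 -0.19577851]
[-0.02, -0.21, 0.17, -0.02, 0.01, -0.04]
```

>>> {"op": "step_arm", "data": {
  "rows": [
    [0,-0.1,0.15,0,0,0],
    [0,0,0,0,0,0],
    [0,0,0,0,0,0],
    [0,0,0,0,0,0]
  ]
}}

```text
time: 7.65
position: [588.5, 22.2, 36.3]
eef_rot: [0.756, 0.651, 0.046, 0.053]
wrist_force: [-0.1, -0.3, -0.7]
gripper_width: 42.3
grip_force: 0.0
```

```bash
python3 - <<'E'
from h import *
o,p,R=now();print(o["time"],w2b(p),o["wrist_force"])
E
```

```text
7.65 [62.35397454 90.63753091 36.27637127] [-0.07522892 -0.32682943 -0.74794274]
```

>>> {"op": "step_arm", "data": {
  "rows": [
    [0,0,0,0,0,0],
    [0,0,0,0,0,0],
    [0,0,0,0,0,0],
    [0,0,0,0,0,0],
    [0,0,0,0,0,0],
    [0,0,0,0,0,0],
    [0,0,0,0,0,0],
    [0,0,0,0,0,0]
  ],
  "gripper": -1,
  "force": 40
}}

```text
time: 8.32
position: [587.7, 22.3, 35.5]
eef_rot: [0.756, 0.651, 0.045, 0.053]
wrist_force: [-0.9, 0.1, 2.4]
gripper_width: 9.5
grip_force: 40.0
```

```bash
python3 - <<'E'
from h import *
o,p,R=now();print(o["time"],w2b(p),o["wrist_force"],o["gripper_width"],o["grip_force"])
plan(p,R,[60,90,58],tool(0,-8),3)
E
```

```text
8.3167 [61.6192834  90.64610253 35.5438478 ] [-0.88334779  0.14234292  2.42251512] 9.498618241460724 40.00612839125097
[-0.01, 0.03, -0.37, 0.0, 0.0, -0.01]
[-0.01, 0.03, -0.37, 0.0, 0.0, -0.01]
[-0.01, 0.03, -0.37, 0.0, 0.0, -0.01]
```

>>> {"op": "step_arm", "data": {
  "rows": [
    [0,0.03,-0.2,0,0,0],
    [0,0.05,-0.3,0,0,0],
    [0,0.05,-0.4,0,0,0],
    [0,0.03,-0.2,0,0,0],
    [0,0,0,0,0,0]
  ]
}}

```text
time: 8.73
position: [589.5, 22.2, 59.5]
eef_rot: [0.756, 0.651, 0.047, 0.054]
wrist_force: [0.7, -1.1, 0.4]
gripper_width: 9.4
grip_force: 40.0
```

```bash
python3 - <<'E'
from h import *
from plant import viewer
o,p,R=now();print(o["time"],w2b(p),o["wrist_force"],o["gripper_width"],o["grip_force"],o["ft_torque"])
for n in("top","side"): np.savez(n+"5.npz",**viewer.get_image(n))
t,s=load("top5.npz"),load("side5.npz")
a=cv2.resize(t["image"][120:220,255:405,::-1],(600,400));b=cv2.resize(s["image"][125:275,205:345,::-1],(373,400))
cv2.imwrite("pics/p5.png",cv2.resize(np.hstack([a,b]),(800,329),interpolation=cv2.INTER_AREA))
E
```

```text
8.7333 [63.40683773 90.77554957 59.50697159] [ 0.69348676 -1.12114378  0.35514354] 9.375737751776986 39.99954006168991 [ 0.0378717  -0.03233424 -0.02445735]
```

View pics/p5.png

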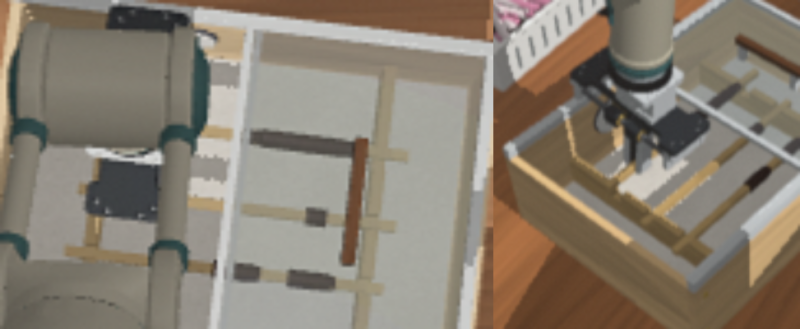

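The left picture shows the barrel at (250–358, 130–155), with the tail bare past it at (407,155) and the other two sticks still in their notches. The right one shows the stick held. I'll check sag numerically from the dark barrel masks.

```bash
python3 - <<'E'
from h import *
np.set_printoptions(precision=1,suppress=True)
def ax(d,box):
    im=d["image"][box[2]:box[3],box[0]:box[1]].max(2);m=(im<np.percentile(im,5)+35)
    k,l,st,c=cv2.connectedComponentsWithStats(m.astype(np.uint8));i=1+np.argmax(st[1:,4])
    ys,xs=np.where(l==i);P=np.c_[xs+box[0],ys+box[2]].astype(float);c=P.mean(0);u=np.linalg.svd(P-c)[2][0]
    s=(P-c)@u;print(len(P),c,u,s.min(),s.max());return c,u
for k,bt,bs in(("0",(329,367,160,172),(300,322,168,182)),("5",(329,364,156,170),(302,330,156,176))):
    t,s=load(f"top{k}.npz"),load(f"side{k}.npz")
    ct,ut=ax(t,bt);cs,us=ax(s,bs)
    # intersect the two view planes -> axis line
    def pl(d,c,u):
        o,r1=ray(d,c-8*u);_,r2=ray(d,c+8*u);n=np.cross(r1,r2);n/=np.linalg.norm(n);return n,n@o
    n1,d1=pl(t,ct,ut);n2,d2=pl(s,cs,us);v=np.cross(n1,n2);v/=np.linalg.norm(v);v*=np.sign(v[1])
    q=np.linalg.lstsq(np.array([n1,n2,v]),np.array([d1,d2,v@b2w([0,-50,0])]),rcond=None)[0]
    print(k,"axis point",w2b(q),"dir",B.inv().apply(v),"pitch deg",np.degrees(np.arcsin(v[2])))
E
```

```text
97 [353.9 166.7] [1.  0.1] -9.181010237305916 10.251769199574206
42 [312.4 173.1] [-0.8  0.6] -4.9937827418187934 4.68968402202106
0 axis point [ 59.  -54.3  42.6] dir [-0.   1.   0.2] pitch deg 9.007873464989794
177 [347.7 163.3] [1.  0.1] -17.014257428336418 15.903532221965774
83 [310.7 168.1] [-0.8  0.6] -8.260883330597762 8.546223035207186
5 axis point [ 64.2 -52.2  60. ] dir [0. 1. 0.] pitch deg 1.6114731914052929
```

```bash
cat >> h.py <<'E'
def tcp(grip,R): return np.array(grip,float)+5.5*B.inv().apply(R.as_matrix()[:,2])
def go(p,R,grip,tilt,n):
    R1=tool(tilt,-8);t=tcp(grip,R1);plan(p,R,t,R1,n);return b2w(t),R1
E
python3 - <<'E'
from h import *
o,p,R=now();p=b2w([62.5,90.7,59.5])
print("A");p,R=go(p,R,[61.5,138,75],0,5)
print("B");p,R=go(p,R,[61.5,128,142],22,8)
E
```

```text
A
[0.47, 0.01, -0.1, 0.0, 0.0, -0.01]
[0.47, 0.01, -0.1, 0.0, 0.0, -0.01]
[0.47, 0.01, -0.1, 0.0, 0.0, -0.01]
[0.47, 0.01, -0.1, 0.0, 0.0, -0.01]
[0.47, 0.01, -0.1, 0.0, 0.0, -0.01]
B
[-0.05, 0.06, -0.42, 0.0, 0.54, 0.08]
[-0.03, 0.06, -0.42, 0.0, 0.54, 0.08]
[-0.01, 0.06, -0.42, 0.0, 0.54, 0.08]
[0.01, 0.06, -0.42, 0.0, 0.54, 0.08]
[0.03, 0.06, -0.42, 0.0, 0.54, 0.08]
[0.05, 0.06, -0.42, 0.0, 0.54, 0.08]
[0.07, 0.06, -0.41, 0.0, 0.54, 0.08]
[0.09, 0.06, -0.41, 0.0, 0.54, 0.08]
```

>>> {"op": "step_arm", "data": {
  "rows": [
    [0.1,0.05,-0.3,0,0,0],
    [0.3,0.05,-0.2,0,0,0],
    [0.5,0,0,0,0,0],
    [0.5,0,0,0,0,0],
    [0.5,0,0,0,0,0],
    [0.3,0,0,0,0,0],
    [0.15,0,0,0,0,0],
    [0,0,0,0,0,0]
  ]
}}

```text
time: 9.5
position: [595.6, 69.8, 67.7]
eef_rot: [0.755, 0.652, 0.045, 0.053]
wrist_force: [0.1, -0.4, 0.1]
gripper_width: 9.7
grip_force: 40.0
```

```bash
python3 - <<'E'
from h import *
o,p,R=now();print(o["time"],w2b(p),o["wrist_force"],o["gripper_width"])
go(p,R,[61.5,128,142],22,8)
E
```

```text
9.5 [ 62.54441397 138.75361366  67.67834092] [ 0.10620649 -0.43890825  0.14113333] 9.705434701312635
[-0.05, 0.06, -0.43, 0.0, 0.55, 0.07]
[-0.03, 0.06, -0.43, 0.0, 0.55, 0.07]
[-0.01, 0.06, -0.43, 0.0, 0.55, 0.07]
[0.01, 0.06, -0.43, 0.0, 0.55, 0.07]
[0.03, 0.06, -0.43, 0.0, 0.55, 0.07]
[0.05, 0.06, -0.43, 0.0, 0.55, 0.07]
[0.07, 0.06, -0.43, 0.0, 0.55, 0.07]
[0.09, 0.06, -0.42, 0.0, 0.55, 0.07]
```

>>> {"op": "step_arm", "data": {
  "rows": [
    [-0.05,0.05,-0.4,0,0.55,0.1],
    [-0.05,0.05,-0.4,0,0.6,0.05],
    [0,0.05,-0.4,0,0.6,0.1],
    [0,0.05,-0.4,0,0.6,0.05],
    [0.05,0.05,-0.4,0,0.6,0.1],
    [0.05,0.05,-0.4,0,0.6,0.05],
    [0.05,0.05,-0.4,0,0.6,0.1],
    [0.1,0.05,-0.4,0,0.5,0.05]
  ]
}}

```text
time: 10.17
position: [593.2, 59.3, 132.6]
eef_rot: [0.748, 0.628, 0.199, -0.081]
wrist_force: [-0.5, -0.3, -0.1]
gripper_width: 9.9
grip_force: 40.0
```

>>> {"op": "step_arm", "data": {
  "rows": [
    [0.05,0,-0.15,0,0,0],
    [0,0,0,0,0,0],
    [0,0,0,0,0,0]
  ]
}}

```text
time: 10.42
position: [592.8, 59.9, 135.4]
eef_rot: [0.748, 0.629, 0.198, -0.08]
wrist_force: [0.7, 0.6, -0.7]
gripper_width: 9.5
grip_force: 40.0
```

```bash
python3 - <<'E'
from h import *
from plant import viewer
o,p,R=now();M=B.inv().as_matrix()@R.as_matrix();g=w2b(p)-5.5*M[:,2]
print(o["time"],g,o["wrist_force"],o["gripper_width"],"pitch",np.degrees(np.arcsin(M[2,0])),"nose",g+54*M[:,0],"tail",g-246*M[:,0])
t=viewer.get_image("top");s=viewer.get_image("side");np.savez("top6.npz",**t);np.savez("side6.npz",**s)
a=cv2.resize(t["image"][110:240,240:400,::-1],(492,400));b=cv2.resize(s["image"][105:275,190:345,::-1],(365,400))
cv2.imwrite("pics/p6.png",cv2.resize(np.hstack([a,b]),(800,373)))
E
```

```text
10.4167 [ 60.44690899 126.35201212 140.39292567] [ 0.70976066  0.57364532 -0.65699776] 9.468905979611245 pitch 23.373569512942815 nose [ 60.38553618 175.92061165 161.81604808] tail [ 60.72649623 -99.46049686  42.79870136]
```

View pics/p6.png

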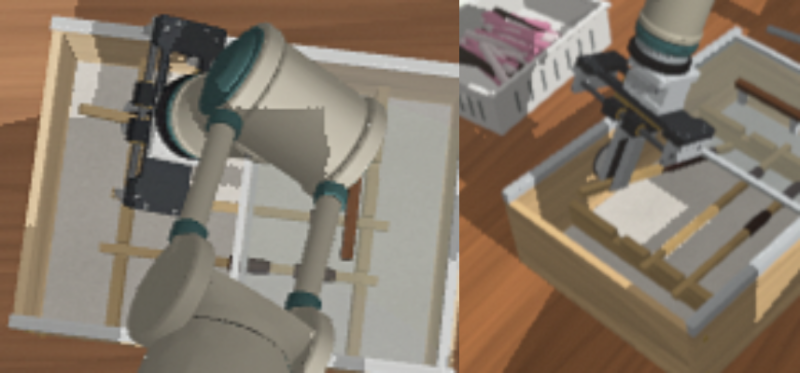

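The side picture shows the stick tilted, with its nose at about (580,190) above the wall, and the barrel passing under the pane edge. Next I triangulate the nose and plan the pull along the stick's axis.

```bash
python3 - <<'E'
from h import *
t,s=load("top6.npz"),load("side6.npz")
q,e=tri(t,(267.9,147.6),s,(245.1,191.5));print("nose",w2b(q),e)
o,p,R=now();R1=R
print("pull");g=np.array([61,126.4,140.4])
M=B.inv().as_matrix()@R.as_matrix()
a=np.radians(21.5);n=8;d=np.array([0,np.cos(a),np.sin(a)])*140/n/20
print("row in tool frame x8:",(M.T@d).round(3),"up row:",(M.T@np.array([0,0,1.])).round(3))
E
```

```text
nose [ 60.37191693 174.57989116 164.7821907 ] 1.0418629748767507
pull
row in tool frame x8: [ 0.875 -0.002  0.029] up row: [ 0.397  0.128 -0.909]
```

>>> {"op": "step_arm", "data": {
  "rows": [
    [0.4,0,0,0,0,0],
    [0.8,0,0,0,0,0],
    [0.9,0,0,0,0,0],
    [1,0,0,0,0,0],
    [1,0,0,0,0,0],
    [1,0,0,0,0,0],
    [1,0,0,0,0,0],
    [0.9,0,0,0,0,0]
  ]
}}

```text
time: 11.18
position: [610.9, 189.5, 191.8]
eef_rot: [0.747, 0.629, 0.198, -0.081]
wrist_force: [-0.3, 0.7, -0.5]
gripper_width: 9.8
grip_force: 40.0
```

```bash
python3 - <<'E'
from h import *
o,p,R=now();M=B.inv().as_matrix()@R.as_matrix();g=w2b(p)-5.5*M[:,2]
print(o["time"],g,o["wrist_force"],o["gripper_width"],"pitch",np.degrees(np.arcsin(M[2,0])),"tail",g-246*M[:,0])
p,R=go(p,R,[61,257,260],22,4);p,R=go(p,R,[61,245,285],2,8)
E
```

```text
11.1833 [ 59.6671528  257.26993673 196.8009837 ] [-0.26299405  0.65732698 -0.51742713] 9.77971871283695 pitch 23.453100363994352 tail [60.2989783  31.59382475 98.89340852]
[0.31, 0.12, -0.72, 0.0, -0.07, 0.0]
[0.3, 0.12, -0.72, 0.0, -0.07, 0.0]
[0.3, 0.12, -0.72, 0.0, -0.07, 0.0]
[0.3, 0.12, -0.72, 0.0, -0.07, 0.0]
[-0.02, 0.02, -0.17, 0.0, -0.5, -0.07]
[-0.03, 0.02, -0.17, 0.0, -0.5, -0.07]
[-0.04, 0.02, -0.17, 0.0, -0.5, -0.07]
[-0.05, 0.02, -0.17, 0.0, -0.5, -0.07]
[-0.05, 0.02, -0.17, 0.0, -0.5, -0.07]
[-0.06, 0.02, -0.16, 0.0, -0.5, -0.07]
[-0.07, 0.02, -0.16, 0.0, -0.5, -0.07]
[-0.07, 0.02, -0.16, 0.0, -0.5, -0.07]
```

>>> {"op": "step_arm", "data": {
  "rows": [
    [0.2,0.05,-0.4,0,0,0],
    [0.3,0.1,-0.7,0,0,0],
    [0.35,0.1,-0.8,0,0,0],
    [0.35,0.1,-0.8,0,0,0],
    [0.2,0.05,-0.4,0,0,0],
    [0,0,0,0,0,0]
  ]
}}

```text
time: 11.68
position: [611.7, 188.4, 262.4]
eef_rot: [0.747, 0.629, 0.2, -0.079]
wrist_force: [0.6, -0.4, -0.7]
gripper_width: 9.3
grip_force: 40.0
```

>>> {"op": "step_arm", "data": {
  "rows": [
    [0,0,-0.2,0,-0.4,-0.05],
    [0,0,-0.2,0,-0.5,-0.05],
    [-0.05,0,-0.2,0,-0.6,-0.1],
    [-0.05,0,-0.2,0,-0.6,-0.1],
    [-0.05,0,-0.2,0,-0.6,-0.05],
    [-0.05,0,-0.2,0,-0.6,-0.1],
    [-0.05,0,-0.2,0,-0.6,-0.05],
    [-0.05,0,-0.1,0,-0.3,-0.05]
  ]
}}

```text
time: 12.35
position: [604.2, 176.2, 286.3]
eef_rot: [0.756, 0.651, 0.059, 0.041]
wrist_force: [0.1, -0.6, -0.2]
gripper_width: 9.6
grip_force: 40.0
```

>>> {"op": "step_arm", "data": {
  "rows": [
    [0,0,0,0,0,0],
    [0,0,0,0,0,0],
    [0,0,0,0,0,0]
  ]
}}

```text
time: 12.6
position: [604.0, 175.1, 285.9]
eef_rot: [0.756, 0.65, 0.06, 0.04]
wrist_force: [-0.7, -0.9, -0.8]
gripper_width: 9.9
grip_force: 40.0
```

```bash
python3 - <<'E'
from h import *
from plant import viewer
o,p,R=now();M=B.inv().as_matrix()@R.as_matrix();g=w2b(p)-5.5*M[:,2]
print(o["time"],g,o["wrist_force"],o["gripper_width"],o["grip_force"],"pitch",np.degrees(np.arcsin(M[2,0])),"nose",g+54*M[:,0],"tail",g-246*M[:,0])
t=viewer.get_image("top");s=viewer.get_image("side");np.savez("top7.npz",**t);np.savez("side7.npz",**s)
# measured heights along stick line from the depth cloud
for n,d in(("top",t),("side",s)):
    C=cloud(d);Pb=(C.reshape(-1,3)-C0)@B.as_matrix();m=(abs(Pb[:,0]-g[0])<15)&(Pb[:,2]>200)&(Pb[:,2]<330)
    for y in range(-20,330,20):
        k=m&(abs(Pb[:,1]-y)<10)
        if k.sum()>3: print(n,y,k.sum(),np.median(Pb[k],0).round(1),end="; ")
    print()
E
```

```text
12.6 [ 54.92051132 243.96086055 291.37299141] [-0.66244437 -0.87714999 -0.83190735] 9.936585102572279 39.99968843534589 pitch 2.2478230714571574 nose [ 55.06978514 297.91910254 293.49097133] tail [ 54.24048613  -1.8489085  281.7244162 ]
top 0 18 [ 53.9   5.1 285.4]; top 20 34 [ 55.1  19.  285.9]; top 40 44 [ 54.5  40.5 286.1]; top 60 48 [ 54.   60.6 289.4]; top 80 53 [ 53.4  79.7 290.6]; top 100 50 [ 53.9 100.3 292.5]; top 120 50 [ 54.  120.3 292.5]; top 140 47 [ 54.5 139.1 291.9]; top 160 37 [ 53.9 161.1 292.1]; top 180 37 [ 54.8 181.4 293.2]; top 200 34 [ 55.4 199.9 294. ]; top 220 32 [ 55.3 219.  295.3]; 
side 0 16 [ 50.9   6.5 283.5]; side 20 34 [ 50.3  20.2 283.5]; side 40 35 [ 49.7  40.7 285.3]; side 60 35 [ 49.   59.8 287.5]; side 80 44 [ 48.3  79.5 289.1]; side 100 47 [ 48.   99.8 290.1]; side 120 44 [ 47.7 119.  290.5]; side 140 9 [ 46.8 134.  286.1]; side 220 8 [ 50.6 221.1 293.2]; side 240 22 [ 56.  247.1 315.4]; side 260 118 [ 54.5 253.4 297.8]; side 280 51 [ 51.1 280.7 296.9]; side 300 34 [ 51.3 296.4 296.3];
```

The stick is level within about 2.5° and still held. Both ends are at z ≈ 280–293 mm, about 145 mm or more above the box, so I'm handing in.

```bash
python3 -c "
from plant import job;print(job.close_job())"
```

```text
the job is handed in; nothing more can be done
None
```

The job is handed in; no verdict came back. By my measurements the lid pane is fully open, and the barrel stick came out on the slant and is held about 2° off level, roughly 145 mm above the top of the box. The other two sticks were still in their notches when I last looked, before the pull through the hatch.

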